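# Pack the fitting kit into its tray

### The job

Pack the kit tray for the next fitting job: put the sanding block, the tape measure, the small squat packing block and the low wax pot each upright and flat down in the pocket that is cut for it. Leave the bigger tin and the longer wooden offcut where they stand; they do not belong in the kit.

Things in the scene. Friction and masses are not known exactly. Their poses are not given: they have to be found in the camera images.
- sanding_block: Sanding block: brown cork block wrapped below in abrasive paper, 104 x 59 x 30 mm (x, y, z), lying flat, 0.06 kg. Origin at the centre of its underside, x along its length.
- tape_measure: Tape measure: yellow case with a dark panel, standing on its narrow base, 90 x 32 x 62 mm (x, y, z) over all. Origin at the bottom, in the middle of that length: the case reaches from x = -45 to +23 mm, a low tongue of drawn-out tape on to +45 mm. Grip the case across y, at x = -11 mm, near the top. z up.
- packing_block: Packing block: the small squat wooden block with saw lines on its top, 60 x 55 x 45 mm (x, y, z). Origin at the centre of its underside.
- wax_pot: Wax pot: the low round white pot with a blue band and a screw lid, 69 mm in diameter and 41 mm high, standing upright. Origin at the centre of its underside.
- tin: Tin that does NOT belong in the kit: round, 75 mm in diameter and 58 mm high (bigger and taller than the wax pot). Origin at the centre of its underside. Stays where it is.
- offcut: Wooden offcut that does NOT belong in the kit: like the packing block but longer and lower, 85 x 50 x 36 mm (x, y, z). Origin at the centre of its underside. Stays where it is.
- insert_long: Pale wood insert with the largest rectangular pocket, 120 x 75 mm (x, y), cut for the sanding block. Fixed in a wooden kit tray (280 x 240 mm, dark floor, wall top 18 mm above the bench) beside three others of 130 x 110 x 10 mm; their places vary. Origin: centre of its underside (the tray floor, 6 mm above the bench), x along the 130 mm side; pocket centred on it, right through, 10 mm deep.
- insert_narrow: Pale wood insert with a narrow oblong pocket, 106 x 48 mm (x, y), cut for the upright tape measure. Fixed in a wooden kit tray (280 x 240 mm, dark floor, wall top 18 mm above the bench) beside three others of 130 x 110 x 10 mm; their places vary. Origin: centre of its underside (the tray floor, 6 mm above the bench), x along the 130 mm side; pocket centred on it, right through, 10 mm deep.
- insert_square: Pale wood insert with a small, almost square pocket, 76 x 71 mm (x, y), cut for the packing block. Fixed in a wooden kit tray (280 x 240 mm, dark floor, wall top 18 mm above the bench) beside three others of 130 x 110 x 10 mm; their places vary. Origin: centre of its underside (the tray floor, 6 mm above the bench), x along the 130 mm side; pocket centred on it, right through, 10 mm deep.
- insert_round: Pale wood insert with a round pocket, 85 mm in diameter, cut for the wax pot. Fixed in a wooden kit tray (280 x 240 mm, dark floor, wall top 18 mm above the bench) beside three others of 130 x 110 x 10 mm; their places vary. Origin: centre of its underside (the tray floor, 6 mm above the bench), x along the 130 mm side; pocket centred on it, right through, 10 mm deep.

How it is judged:
By the outcome, as a careful person would: the job done as asked, in the order asked, and still so for the second after the job is handed in, with the robot touching nothing.
It also fails if it takes over 109 s, if anything falls off the work surface, if the arm or the gripper's body presses on something with over 40 N, if the wrist force passes 120 N, or if a joint passes its speed limit or range.

### The arm

A 6-joint arm with a two-finger parallel gripper is mounted at the origin on a cart in front of the work surface, level with it; the furniture and walls round the work are solid. World frame = base frame: x ahead of the robot, y to its left, z up, the work surface at z = 0. Lengths are in m, angles in rad, forces in N, time in s.
With the tool pointing down it reaches from about 0.4 to 0.925 m from the base axis. Payload 12.5 kg.
Tool frame: the origin (TCP) lies at the very end of the fingers, on their centre line; the grasp point (between the pads) lies 19 mm behind it (robot.grip_point_offset is the distance from the TCP to the grasp point, in m); z points along the fingers, y is the line along which they close (so a half turn about z gives the same grasp; the last joint's range is limited). The gripper opens to 95 mm and grips with 3 to 60 N. Pads are 20 mm wide; open, the fingers measure 119 mm over their backs; the gripper's body (75 mm by 180 mm) begins 59 mm behind the grasp point.
Start: joints at [0.997, 0.491, 1.559, -0, 1.092, -0.106], TCP at [0.282, 0.558, 0.215] pointing down, gripper open.
Joint ranges: [-3.1, 3.1], [-0.84, 2.19], [0.05, 2.79], [-1.13, 4.28], [0.06, 2.93], [-2.69, 2.69]. Speed limits (rad/s): [2.22, 2.22, 2.79, 3.14, 3.14, 3.14].

### API

Orientations are given as a rotation vector (axis times angle).
In Python, from plant import robot, eyes, job gives the robot as it stands. The module is installed in compiled form; this text tells all that it offers.
- The arm moves only by the shell command python3 -m inch 'ROWS' [OPENING]. ROWS is a JSON list of rows, 1 to 8 of them, each an object with the fields sx, sy, sz (the shift in a scale on which 1.0 is 1 m), yaw (a turn about the tool's z in parts of the range, where 1.0 means 90 degrees); a field left out counts as zero; each row shifts and turns the commanded pose from where the row before left it, along the tool's axes as they then stand; what a row does not reach is not made up. A row lasts 1/12 s, in which the tool goes at most 0.0417 m and 0.125 rad, less where a joint would pass 70% of its speed; a pose out of reach is approached as far as the arm can. OPENING is the opening from 0.0 (shut) to 1.0 (fully open), set as the command begins (- or left out keeps the last). The fingers move at their own pace and stop on an object; the grip force is fixed at half the most. Time passes only in rows, so rows that do not move let the fingers close. It prints the time, the measured TCP pose, the force, the opening and the grip force at its end. Input that does not fit is refused with a message, and nothing moves.
- robot.state(): the state, without advancing time (a new reading comes with each control period).
- eyes.grab_frame(name): name is "scene" or "side" or "wrist"; returns a dict with "image" (420x560x3 uint8, blue, green, red), "depth" (420x560 float32, m along the optical axis (not along the pixel's ray), 0 where there is no reading), "vertical_fov" (degrees; the focal length in pixels is half the picture's height over the tangent of half this angle, whatever the lens; pixels are square), "cx", "cy" (the principal point, pixels), "D" ([k1, k2, p1, p2, k3] as OpenCV has them; the pictures are not rectified), "position" and "orientation" of the camera in the world. Camera axes: x right, y down, z forward; pixel columns grow to the right and rows downward; lengths in m; the calibration is good to about 2 mm. A picture is of the moment at which its call begins.
- job.close_job(): hands the job in; it is judged then, once.
The state is a dict: "time": time; "qpos": joint angles; "joint_velocities": joint speeds; "effort": joint torques, N m; "ee_pos": TCP position; "tool_rot": TCP orientation; "force": force on the tool from outside, world axes, zero at the start; "moment": the same for the moment, N m; "grip_width": opening from 0.0 (shut) to 1.0 (fully open); "grip_force": force on a finger pad.
Only numpy, scipy, OpenCV 4.12 (cv2) and the standard library are available. Lean on these libraries where they do the work, as an engineer would, in place of code of your own. Each camera call takes 0.05 s, during which the arm holds its last target. There are 200 camera calls.

## Working session

There is one attempt and no reset: what is moved stays moved. The work goes in short steps, Python scripts to look and compute and a shell command to move; the robot and the scene stay as the last step left them, time stands still between calls to the robot, and variables do not carry over. Pictures are saved under pics/ and viewed, at most 14 in all, crops included, and the job is handed in when it is done.

```bash
mkdir -p pics
cat > h.py <<'E'
import numpy as np, cv2
from scipy.spatial.transform import Rotation as R
from plant import robot, eyes, job
def rot(o):
    o=np.array(o,float)
    return o if o.shape==(3,3) else (R.from_rotvec(o).as_matrix() if o.size==3 else R.from_quat(o).as_matrix())
def grab(n):
    f=eyes.grab_frame(n); H=f["image"].shape[0]
    fl=H/2/np.tan(np.radians(f["vertical_fov"])/2)
    f["K"]=np.array([[fl,0,f["cx"]],[0,fl,f["cy"]],[0,0,1]]); f["R"]=rot(f["orientation"]); f["t"]=np.array(f["position"]); return f
def rays(f,px):
    u=cv2.undistortPoints(np.array(px,np.float64).reshape(-1,1,2),f["K"],np.array(f["D"],float)).reshape(-1,2)
    return np.c_[u,np.ones(len(u))]@f["R"].T
def onplane(f,px,z):
    d=rays(f,px); return f["t"]+d*((z-f["t"][2])/d[:,2])[:,None]
def cloud(f):
    H,W=f["depth"].shape; v,u=np.mgrid[:H,:W]
    d=rays(f,np.c_[u.ravel(),v.ravel()].astype(float))
    return (f["t"]+d*f["depth"].reshape(-1,1)).reshape(H,W,3)
E
python3 - <<'E'
from h import *
for n in ("scene","side","wrist"):
    f=grab(n); cv2.imwrite(f"pics/{n}0.png",f["image"]); np.savez(f"{n}0.npz",**f)
    print(n,f["position"],f["orientation"],f["vertical_fov"],f["cx"],f["cy"],f["D"],(f["depth"]>0).mean())
s=robot.state(); print(s["ee_pos"],s["tool_rot"],s["time"],s["grip_width"]); print(rot(s["tool_rot"]).round(3))
E
```

```text
scene [-0.18874095 -0.78215594  0.56046792] [-1.91185903  0.73163316 -0.44959904] 45.967462121275155 282.06389407511347 214.37831599176363 [0.05699629 0.         0.         0.         0.        ] 0.9958163265306123
side [ 0.25448267 -1.04348708  0.73931016] [-2.13942604  0.2651619  -0.15370648] 42.056551815638684 274.5113175476914 213.77255876799623 [0.0149821 0.        0.        0.        0.       ] 0.9960076530612245
wrist [0.21028905 0.59441332 0.38424867] [2.46135981 1.51277335 0.21716705] 64.95095627347126 281.97145271024084 207.7477131754919 [-0.07566134  0.          0.          0.          0.        ] 0.9959183673469387
[0.28171514 0.55772986 0.21420191] [-7.28158319e-01 -3.05575167e+00  1.15200796e-03] 0.15 1.0018804658098195
[[-0.893  0.451 -0.   ]
 [ 0.451  0.893 -0.001]
 [ 0.    -0.001 -1.   ]]
```

View pics/scene0.png

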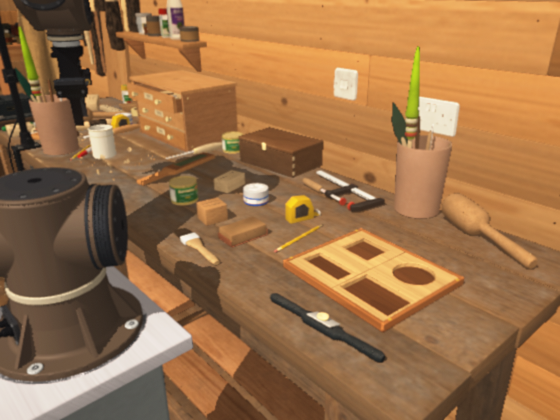

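View pics/side0.png

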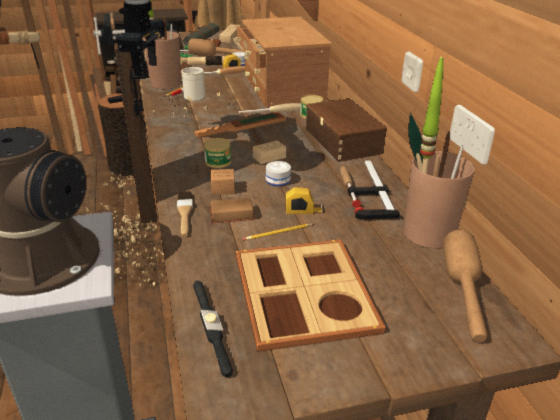

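View pics/wrist0.png

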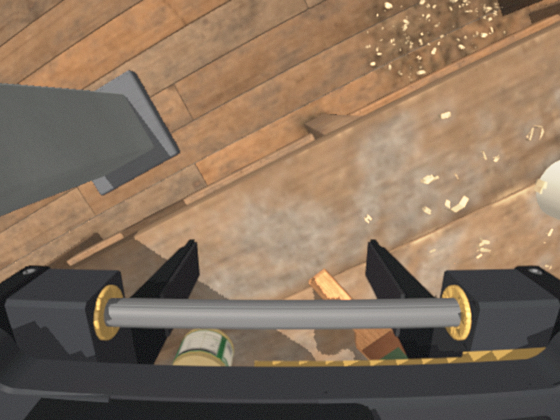

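The scene view shows the sanding block (243,232), packing block (212,211), tin (183,190), offcut (230,181), wax pot (256,194), tape measure (300,209) and the tray around (370,275). In the side view they are at (232,210), (222,181), (217,151), (269,152), (278,173) and (300,201). The wrist view shows only the tin. Next I'll measure them from the depth data.

```bash
cat > m.py <<'E'
from h import *
def run(tag):
    f={n:dict(np.load(f"{n}{tag}.npz")) for n in("scene","side")}
    x0,x1,y0,y1=.2,.95,-.55,.5
    for n in f:
        P=cloud(f[n]).reshape(-1,3); C=f[n]["image"].reshape(-1,3)
        m=(P[:,0]>x0)&(P[:,0]<x1)&(P[:,1]>y0)&(P[:,1]<y1)&(P[:,2]>-.03)&(P[:,2]<.15); P=P[m];C=C[m]
        bz=np.median(P[np.abs(P[:,2])<.01,2]); print(n,"bench",bz.round(4))
        G=np.zeros((350,250),np.uint8)  # 3mm cells, image rows=y, cols=x
        q=np.c_[(P[:,1]-y0)/.003,(P[:,0]-x0)/.003].astype(int)
        h=P[:,2]>.01; G[q[h,0],q[h,1]]=255
        G=cv2.morphologyEx(G,cv2.MORPH_CLOSE,np.ones((3,3)))
        k,L=cv2.connectedComponents(G); lab=L[q[:,0],q[:,1]]*h
        for i in range(1,k):
            p=P[lab==i]
            if len(p)<80: continue
            zt=np.percentile(p[:,2],97); t=p[p[:,2]>zt-.005]
            r=cv2.minAreaRect((t[:,:2]*1000).astype(np.float32))
            print(len(p),"ztop %.3f"%zt,"rect c",np.round(r[0],1),"size",np.round(r[1],1),"ang %.1f"%r[2],"bgr",C[lab==i].mean(0).astype(int))
if __name__=="__main__": run("0")
E
python3 m.py
```

```text
scene bench -0.0011
4539 ztop 0.143 rect c [ 836.6 -137.6] size [ 64.2 129.1] ang 29.9 bgr [ 87 132 185]
311 ztop 0.145 rect c [ 949.  -282.8] size [255.1   2.1] ang 89.9 bgr [ 72 127 187]
1253 ztop 0.027 rect c [ 326.2 -299.7] size [25.1 52.8] ang 6.4 bgr [78 90 96]
6092 ztop 0.018 rect c [ 525.2 -245.1] size [282.8 244.3] ang 86.9 bgr [ 96 171 228]
232 ztop 0.020 rect c [775.9 -29.8] size [ 31.1 104.2] ang 73.9 bgr [44 57 83]
574 ztop 0.021 rect c [801.  108.8] size [183.3 104.9] ang 80.0 bgr [126 150 175]
334 ztop 0.014 rect c [323.8  96.3] size [185.3  37.2] ang 86.4 bgr [131 173 202]
239 ztop 0.147 rect c [948.9 160.5] size [  2.1 272.8] ang 0.0 bgr [ 71 125 184]
540 ztop 0.059 rect c [601.4  45.7] size [32.6 45.2] ang 81.1 bgr [ 36 138 178]
787 ztop 0.031 rect c [434.   66.9] size [60.5 99.8] ang 86.5 bgr [ 68 114 164]
575 ztop 0.045 rect c [433.  198.6] size [60.  66.2] ang 83.6 bgr [ 74 128 185]
434 ztop 0.042 rect c [589.9 208.9] size [70.  66.4] ang 77.8 bgr [188 200 210]
2717 ztop 0.086 rect c [844.8 390.8] size [159.6 235.3] ang 5.9 bgr [ 45  75 113]
422 ztop 0.036 rect c
[... 669 characters left out ...]
ct c [324.4  94.9] size [188.1  37.2] ang 82.7 bgr [116 150 178]
580 ztop 0.060 rect c [603.1  46.1] size [33.3 43.8] ang 74.3 bgr [ 44 119 152]
796 ztop 0.032 rect c [435.4  67.1] size [63.3 98.7] ang 86.0 bgr [ 67 105 147]
150 ztop 0.023 rect c [767.9 163.7] size [87.1 18.8] ang 83.7 bgr [ 90 129 169]
496 ztop 0.047 rect c [436.2 195.6] size [61.6 57.4] ang 79.3 bgr [ 74 119 169]
492 ztop 0.043 rect c [589.8 206.5] size [69.9 64.6] ang 74.9 bgr [176 186 194]
3297 ztop 0.088 rect c [847.5 387.7] size [156.8 235.4] ang 5.0 bgr [38 60 91]
476 ztop 0.037 rect c [598.  343.5] size [87.8 57.2] ang 15.7 bgr [ 79 112 139]
631 ztop 0.057 rect c [448.3 352.6] size [85.3 70.7] ang 80.7 bgr [56 94 96]
```

```bash
cat > m2.py <<'E'
from h import *
F={n:dict(np.load(f"{n}0.npz")) for n in("scene","side")}
O=dict(sand=(434,67,30),tape=(602,46,62),pack=(434,197,45),pot=(590,208,41))
def ortho(f,cx,cy,z,w,h,s):  # mm; rows: +x up? -> columns = -y , rows = -x (robot's view)
    r,c=np.mgrid[:int(h*s),:int(w*s)]
    W=np.c_[(cx+h/2-r.ravel()/s)/1e3,(cy+w/2-c.ravel()/s)/1e3,np.full(r.size,z/1e3)]
    Rc=f["R"].T; p,_=cv2.projectPoints(W,cv2.Rodrigues(Rc)[0],-Rc@f["t"],f["K"],f["D"])
    p=p.reshape(*r.shape,2).astype(np.float32); return cv2.remap(f["image"],p[...,0],p[...,1],cv2.INTER_LINEAR)
if __name__=="__main__":
    rows=[]
    for n,f in F.items():
        P=cloud(f)*1000; row=[]
        for k,(x,y,z) in O.items():
            m=(np.hypot(P[...,0]-x,P[...,1]-y)<70)&(np.abs(P[...,2]-z)<4)
            v,u=np.nonzero(m); w=onplane(f,np.c_[u,v],z/1e3)*1e3
            r=cv2.minAreaRect(w[:,:2].astype(np.float32)); print(n,k,np.round(r[0],1),np.round(r[1],1),round(r[2],1))
            t=ortho(f,x,y,z,130,130,1.5); cv2.line(t,(97,90),(97,105),(0,0,255),1); cv2.line(t,(90,97),(105,97),(0,0,255),1); row.append(t)
        rows.append(np.hstack(row))
    cv2.imwrite("pics/obj.png",np.vstack(rows))
    a=np.radians(86.7); u=np.array([np.cos(a),np.sin(a)]); v=np.array([u[1],-u[0]]); c=np.array([525.4,-245.7]); T=[]
    for f in F.values():
        t=ortho(f,*c,16,320,320,1.2)
        for i in(-1,1):
            for j in(-1,1):
                q=c+65*i*u+55*j*v; px=lambda q:(int((c[1]+160-q[1])*1.2),int((c[0]+160-q[0])*1.2))
                cv2.circle(t,px(q),3,(0,0,255),-1)
                print(q.round(1)) if len(T)==0 else 0
                cv2.polylines(t,[np.array([px(q+u*a+v*b) for a,b in((65,55),(65,-55),(-65,-55),(-65,55))])],1,(255,0,0),1)
        T.append(t)
    cv2.imwrite("pics/tray.png",np.hstack(T))
E
python3 m2.py
```

```text
scene sand [431.4  62.3] [ 62.3 100.7] 86.4
scene tape [593.8  44.8] [30.2 33.2] 86.4
scene pack [431.6 191.7] [62.3 63. ] 81.7
scene pot [586.4 205.5] [68.2 65.2] 71.9
side sand [435.1  63.3] [63.2 98.6] 86.3
side tape [600.8  41.7] [28.3 33.6] 76.4
side pack [435.2 190.5] [63.6 57.4] 79.3
side pot [588.8 202.3] [72.7 64.3] 76.4
[ 466.7 -307.4]
[ 576.6 -313.8]
[ 474.2 -177.6]
[ 584.1 -184. ]
```

View pics/obj.png

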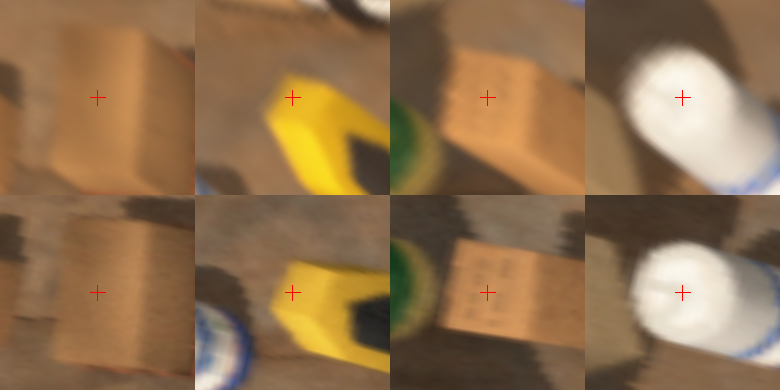

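View pics/tray.png

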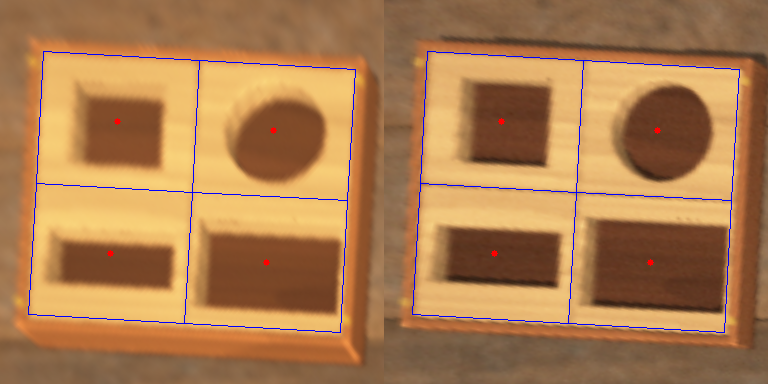

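The corrected top views show the pocket layout: narrow and square on the +y side, long and round on the −y side. All pockets have x along about 86.7°, and my centre marks need a shift of about (−1.5, −3) mm. The packing block's 60 mm side lies at about −10°, and the sanding block lies at about −3.6°.

```bash
cat > d.py <<'E'
import sys
from h import *
s=robot.state(); p=np.array(s["ee_pos"]); M=rot(s["tool_rot"]); a=np.degrees(np.arctan2(M[1,1],M[0,1]))
x,y,z,th=map(float,sys.argv[1:5]); t=-np.radians((th-a+90)%180-90)
if len(sys.argv)>5: t=-np.radians(th-a)
N=M@R.from_rotvec([0,0,t]).as_matrix()
print("t %.1f pos %s yang %.1f tilt %s grip %.3f F %s"%(s["time"],p.round(4),a,M[:,2].round(3),s["grip_width"],np.round(s["force"],1)))
print("turn %.3f then tool delta"%t,(N.T@(np.array([x,y,z])/1e3-p)).round(4))
E
python3 - <<'E'
from m2 import *
for n,f in F.items():
    P=cloud(f)*1000
    hsv=cv2.cvtColor(f["image"],cv2.COLOR_BGR2HSV)
    m=(np.hypot(P[...,0]-606,P[...,1]-46)<62)&(P[...,2]>3)&(P[...,2]<75)
    for lo,hi in((3,75),(3,14),(20,45),(45,75)):
        q=P[m&(P[...,2]>lo)&(P[...,2]<hi)]
        r=cv2.minAreaRect(q[:,:2].astype(np.float32)); print(n,lo,hi,len(q),np.round(r[0],1),np.round(r[1],1),round(r[2],1))
E
python3 d.py 433.5 63 80 86.4
```

```text
scene 3 75 628 [611.6  43.3] [35.6 92. ] 76.7
scene 3 14 122 [610.9  42. ] [32.3 91.9] 72.8
scene 20 45 253 [595.1  38.2] [30.3 70.7] 55.7
scene 45 75 192 [596.1  47.3] [34.7 56.7] 77.0
side 3 75 675 [605.   33.3] [55.9 96.8] 72.9
side 3 14 125 [607.7  29. ] [40.6 98. ] 85.6
side 20 45 254 [601.9  44. ] [33.9 66.8] 74.2
side 45 75 237 [598.2  45.8] [36.  58.7] 72.6
t 0.1 pos [0.2817 0.5577 0.2142] yang 63.2 tilt [-0.    -0.001 -1.   ] grip 1.002 F [-0.1  0.  -0.3]
turn -0.405 then tool delta [-0.1826 -0.4841  0.1345]
```

The manual's scale: turns go in shares of 90 degrees. Converting my numbers, -0.101 rad is -0.0643.

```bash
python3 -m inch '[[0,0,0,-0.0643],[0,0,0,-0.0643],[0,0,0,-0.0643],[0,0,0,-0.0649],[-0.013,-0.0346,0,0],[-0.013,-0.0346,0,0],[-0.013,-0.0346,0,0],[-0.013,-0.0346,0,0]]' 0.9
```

```text
refused: ROWS must be a list of objects with named fields. Nothing was moved.
```

Nothing moved. I misread the format; it is a list of objects with named fields. Resending.

```bash
python3 -m inch '[{"yaw":-0.0643},{"yaw":-0.0643},{"yaw":-0.0643},{"yaw":-0.0649},{"sx":-0.013,"sy":-0.0346},{"sx":-0.013,"sy":-0.0346},{"sx":-0.013,"sy":-0.0346},{"sx":-0.013,"sy":-0.0346}]' 0.9
python3 -m inch '[{"sx":-0.013,"sy":-0.0346,"sz":0.005},{"sx":-0.013,"sy":-0.0346,"sz":0.005},{"sx":-0.013,"sy":-0.0346,"sz":0.005},{"sx":-0.013,"sy":-0.0346,"sz":0.005},{"sx":-0.013,"sy":-0.0346,"sz":0.005},{"sx":-0.013,"sy":-0.0346,"sz":0.005},{"sx":-0.013,"sy":-0.0346,"sz":0.005},{"sx":-0.013,"sy":-0.0346,"sz":0.005}]'
python3 -m inch '[{"sx":-0.013,"sy":-0.0346,"sz":0.02},{"sx":-0.013,"sy":-0.0346,"sz":0.02},{"sz":0.02},{}]'
python3 d.py 433.5 63 80 86.4
python3 - <<'E'
from h import *
for n in("wrist",):
    f=grab(n); cv2.imwrite("pics/w1.png",f["image"]); np.savez("w1.npz",**f)
E
```

```text
time: 0.82
ee_pos: [0.3249, 0.4149, 0.2144]
tool_rot: [-0.097, -3.14, 0.0]
force: [1.1, 0.1, -0.1]
grip_width: 0.903
grip_force: 0.0
time: 1.48
ee_pos: [0.4116, 0.132, 0.1745]
tool_rot: [0.098, 3.14, 0.0]
force: [1.1, 0.6, 0.6]
grip_width: 0.902
grip_force: 0.0
time: 1.82
ee_pos: [0.4319, 0.0619, 0.1124]
tool_rot: [-0.105, -3.135, 0.0]
force: [-0.6, 1.0, 0.0]
grip_width: 0.9
grip_force: 0.0
t 1.8 pos [0.4319 0.0619 0.1124] yang 86.2 tilt [-0.005  0.    -1.   ] grip 0.900 F [-0.6  1.   0. ]
turn -0.004 then tool delta [-0.0016  0.0012  0.0324]
```

View pics/w1.png

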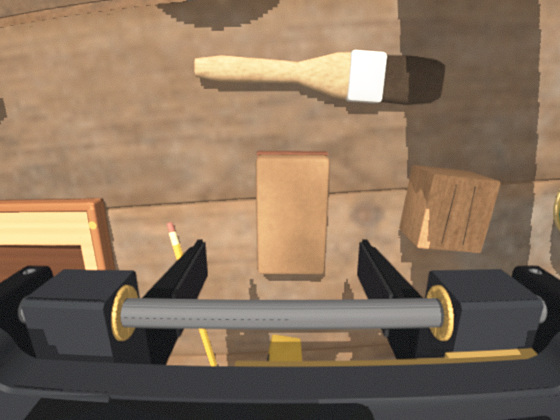

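The wrist view shows the sanding block's top with corners (258,158), (328,158), (325,275) and (257,275), aligned with the fingers. The packing block's top is at about (430,168), (498,183), (484,250) and (428,240). I'll cast these corners to points.

Run:
```python
from h import *
f=dict(np.load("w1.npz")); P=cloud(f)*1e3
for k,(x,y,z) in dict(sand=(434,63,30),pack=(434,192,45)).items():
    m=(np.hypot(P[...,0]-x,P[...,1]-y)<75)&(np.abs(P[...,2]-z)<3.5)
    v,u=np.nonzero(m); w=onplane(f,np.c_[u,v],z/1e3)*1e3
    r=cv2.minAreaRect(w[:,:2].astype(np.float32)); print(k,len(u),np.median(P[m][:,2]).round(1),np.round(r[0],1),np.round(r[1],1),round(r[2],1),u.min(),u.max(),v.min(),v.max())
```

```text
sand 8208 30.4 [434.7  69.5] [57.3 99.1] 85.7 255 329 156 273
pack 5053 45.0 [436.1 197.6] [56.7 60.2] 80.5 416 499 173 252
```

```bash
python3 -m inch '[{"sx":-0.004,"sy":0.0055,"sz":0.02},{"sz":0.03},{"sz":0.03},{"sz":0.02},{}]' 0.9 | head -2
python3 -m inch '[{},{},{},{},{},{}]' 0.0
python3 d.py 435.5 68 12 86.4
```

```text
time: 2.28
ee_pos: [0.4361, 0.07, 0.0133]
time: 2.78
ee_pos: [0.4377, 0.069, 0.0161]
tool_rot: [0.099, 3.138, 0.0]
force: [-1.1, 2.6, 11.8]
grip_width: 0.617
grip_force: 30.0
t 2.8 pos [0.4377 0.069  0.0161] yang 86.4 tilt [ 0.002  0.    -1.   ] grip 0.617 F [-1.1  2.6 11.8]
turn -0.000 then tool delta [ 0.0021 -0.0011  0.004 ]
```

To row units: 0.12 rad is 0.0764.

```bash
python3 -m inch '[{"sz":-0.02},{"sz":-0.03},{"sz":-0.03},{"sz":-0.02,"yaw":0.0764},{"sz":-0.02,"yaw":0.0764},{"yaw":0.0764},{"yaw":0.0764},{"yaw":0.0764}]'
python3 -m inch '[{"yaw":0.0764},{"yaw":0.0764},{"yaw":0.0764},{"yaw":0.0764},{"yaw":0.0764},{"yaw":0.0764},{"yaw":0.0764},{"yaw":0.0764}]'
python3 d.py 465 -310 130 -3.3
```

```text
time: 3.45
ee_pos: [0.4372, 0.0688, 0.1359]
tool_rot: [1.031, 2.966, 0.001]
force: [-0.3, -0.8, -1.0]
grip_width: 0.618
grip_force: 30.0
time: 4.12
ee_pos: [0.4371, 0.0688, 0.1354]
tool_rot: [2.285, 2.156, 0.001]
force: [0.2, 0.2, -1.0]
grip_width: 0.617
grip_force: 30.0
t 4.1 pos [0.4371 0.0688 0.1354] yang -3.3 tilt [ 0.  0. -1.] grip 0.617 F [ 0.2  0.2 -1. ]
turn -0.001 then tool delta [-0.3765  0.0497  0.0054]
```

```bash
python3 -m inch '[{"sx":-0.0377,"sy":0.005},{"sx":-0.0377,"sy":0.005},{"sx":-0.0377,"sy":0.005},{"sx":-0.0377,"sy":0.005},{"sx":-0.0377,"sy":0.005},{"sx":-0.0377,"sy":0.005},{"sx":-0.0377,"sy":0.005},{"sx":-0.0377,"sy":0.005}]' | head -1
python3 -m inch '[{"sx":-0.0377,"sy":0.005},{"sx":-0.0377,"sy":0.005},{},{}]'|head -2
python3 - <<'E'
from h import *
f=grab("wrist"); cv2.imwrite("pics/w2.png",f["image"]); np.savez("w2.npz",**f)
E
python3 d.py 465 -310 80 -3.3
```

```text
time: 4.78
time: 5.12
ee_pos: [0.467, -0.3117, 0.1349]
t 5.2 pos [ 0.467  -0.3103  0.1349] yang -3.1 tilt [-0.     0.001 -1.   ] grip 0.618 F [-0.3  0.6 -0.5]
turn 0.004 then tool delta [ 0.0001 -0.0019  0.0549]
```

View pics/w2.png

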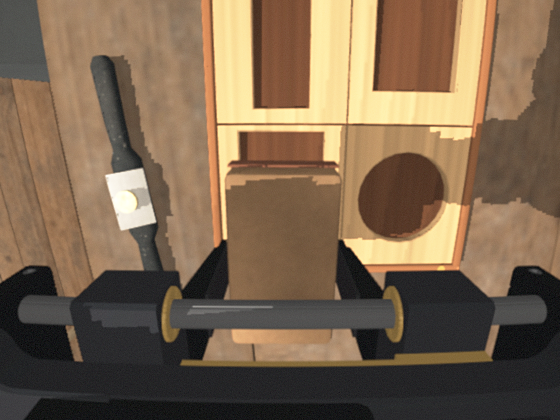

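The wrist view has the insert junction at (349,124), the outer ends of that seam at (217,124) and (474,126), the long pocket's far rim from (239,131) to (324,131), the narrow pocket's near rim from (253,107) to (309,107), and the round pocket spanning (358..444, 152..241). The held block's front edge runs from (229,165) to (337,165).

Run:
```python
from h import *
f=dict(np.load("w2.npz"))
q=[(349,124),(217,124),(474,126),(239,131),(324,131),(253,107),(309,107),(400,152),(400,241),(358,196),(444,196)]
print((onplane(f,q,.016)*1e3).round(1))
P=cloud(f)*1e3
for uv in q[:3]+[(281,145),(281,200),(281,260)]: print(uv,P[uv[1],uv[0]].round(1))
v,u=np.mgrid[:420,:560]; m=(P[...,2]<11)&(P[...,2]>2)&(np.hypot(P[...,0]-575,P[...,1]+315)<50)
w=onplane(f,np.c_[u[m],v[m]],.006)*1e3; print("round floor",len(w),cv2.minEnclosingCircle(w[:,:2].astype(np.float32)))
m=(P[...,2]>80)&(np.hypot(P[...,0]-467,P[...,1]+311)<75)&(P[...,2]<180); print("held",np.percentile(P[m][:,2],[5,50,95]),)
w=P[m&(np.abs(P[...,2]-np.median(P[m][:,2]))<4)]; print(cv2.minAreaRect(w[:,:2].astype(np.float32)),w[:,1].max())
```

```text
[[ 528.  -244.9   16. ]
 [ 415.2 -238.6   16. ]
 [ 638.9 -251.    16. ]
 [ 433.5 -245.7   16. ]
 [ 506.4 -249.7   16. ]
 [ 447.1 -226.5   16. ]
 [ 494.3 -229.1   16. ]
 [ 573.1 -271.    16. ]
 [ 576.8 -355.5   16. ]
 [ 536.  -309.1   16. ]
 [ 616.2 -313.4   16. ]]
(349, 124) [ 529.6 -245.3    7.8]
(217, 124) [ 414.2 -238.7   10.9]
(474, 126) [ 639.3 -251.1   15.3]
(281, 145) [ 468.8 -260.6    6.1]
(281, 200) [ 468.5 -273.3  148.7]
(281, 260) [ 466.7 -305.3  149.1]
round floor 6025 ((580.6953125, -315.7510070800781), 43.23698806762695)
held [137.47492918 149.24064355 166.52606396]
((466.944580078125, -309.0247802734375), (99.85845184326172, 71.7846908569336), 85.8512954711914) -258.00006017788246
```

```bash
python3 -m inch '[{"sx":0.003,"sz":0.02},{"sz":0.03},{"sz":0.03},{"sz":0.02},{"sz":0.008},{"sz":0.003},{}]'
python3 d.py 467.5 -307.5 22.5 -3.3
```

```text
time: 5.75
ee_pos: [0.4679, -0.3065, 0.0243]
tool_rot: [-2.277, -2.164, -0.0]
force: [0.4, -1.1, -0.8]
grip_width: 0.62
grip_force: 30.0
t 5.8 pos [ 0.4679 -0.3065  0.0243] yang -2.9 tilt [-0.  0. -1.] grip 0.620 F [ 0.4 -1.1 -0.8]
turn 0.006 then tool delta [-0.001  -0.0003  0.0018]
```

To row units: 0.005 rad is 0.0032.

```bash
python3 -m inch '[{"sx":-0.001,"sz":0.002,"yaw":0.0032},{},{}]' |tail -5
python3 -m inch '[{},{},{},{"sz":-0.02},{"sz":-0.03},{"sz":-0.03},{"sz":-0.03},{}]' 0.8
python3 d.py 598 46 130 76
```

```text
ee_pos: [0.468, -0.3085, 0.0229]
tool_rot: [2.283, 2.156, 0.0]
force: [0.0, -0.3, -0.3]
grip_width: 0.62
grip_force: 30.0
time: 6.67
ee_pos: [0.4693, -0.3095, 0.1372]
tool_rot: [2.278, 2.152, 0.002]
force: [0.4, -0.6, -0.1]
grip_width: 0.796
grip_force: 0.0
t 6.7 pos [ 0.4693 -0.3095  0.1372] yang -3.3 tilt [ 0.006 -0.005 -1.   ] grip 0.796 F [ 0.4 -0.6 -0.1]
turn -1.383 then tool delta [-0.0389  0.3761  0.0062]
```

To row units: -0.1153 rad is -0.0734.

```bash
python3 -m inch '[{"yaw":-0.0734},{"yaw":-0.0734},{"yaw":-0.0734},{"yaw":-0.0734},{"yaw":-0.0734},{"yaw":-0.0734},{"yaw":-0.0734},{"yaw":-0.0734}]' | head -1
python3 -m inch '[{"yaw":-0.0734},{"yaw":-0.0734},{"yaw":-0.0734},{"yaw":-0.0734},{"sx":-0.0039,"sy":0.0376},{"sx":-0.0039,"sy":0.0376},{"sx":-0.0039,"sy":0.0376},{"sx":-0.0039,"sy":0.0376}]' | head -1
python3 -m inch '[{"sx":-0.0039,"sy":0.0376},{"sx":-0.0039,"sy":0.0376},{"sx":-0.0039,"sy":0.0376},{"sx":-0.0039,"sy":0.0376},{"sx":-0.0039,"sy":0.0376},{"sx":-0.0039,"sy":0.0376},{},{}]' | head -1
python3 - <<'E'
from h import *
f=grab("wrist"); cv2.imwrite("pics/w3.png",f["image"]); np.savez("w3.npz",**f)
g=grab("side"); t=g["image"][220:360,210:410]; cv2.imwrite("pics/s3.png",np.hstack([f["image"],cv2.copyMakeBorder(cv2.resize(t,(240,168)),0,252,0,0,0)]))
P=cloud(f)*1e3; m=(np.hypot(P[...,0]-606,P[...,1]-46)<65)&(P[...,2]>4)&(P[...,2]<66)
for lo,hi in((4,14),(20,45),(55,66),(4,66)):
    q=P[m&(P[...,2]>lo)&(P[...,2]<hi)]
    if len(q)>20: r=cv2.minAreaRect(q[:,:2].astype(np.float32)); print(lo,len(q),np.round(r[0],1),np.round(r[1],1),round(r[2],1))
E
python3 d.py 598 46 35 76
```

```text
time: 7.33
time: 8.0
time: 8.67
4 284 [605.   20.1] [78.  91.5] 72.6
20 267 [589.8  51.7] [32.4 42.4] 75.9
55 2018 [602.4  48.6] [29.8 46.2] 75.3
4 3276 [607.   21.7] [82.2 90.6] 75.8
t 8.8 pos [0.596  0.0468 0.1316] yang 76.0 tilt [-0.001 -0.    -1.   ] grip 0.803 F [ 0.6 -0.6 -0.5]
turn 0.000 then tool delta [-0.0022 -0.0003  0.0966]
```

View pics/s3.png

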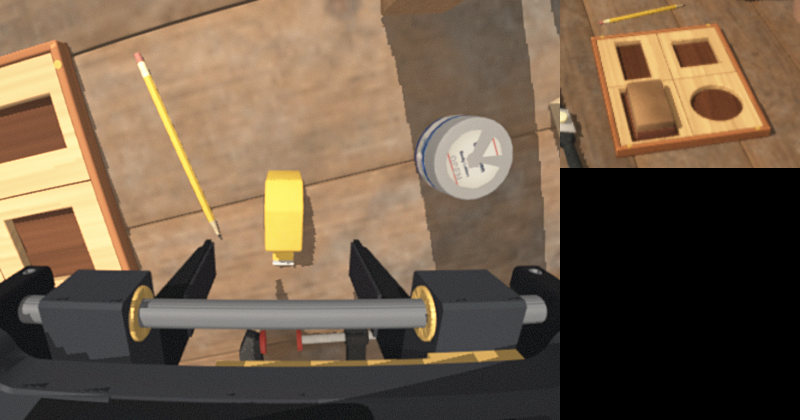

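The sanding block sits in its pocket (inset at about (650,105)). The tape case, at (284,212), is aligned with the fingers. The pot is at about (470,157).

```bash
python3 -m inch '[{"sx":-0.006,"sy":0.0025,"sz":0.02},{"sz":0.03},{"sz":0.03},{"sz":0.0175},{}]' | head -2
python3 -m inch '[{},{},{},{},{},{},{},{}]' 0.0
python3 - <<'E'
from h import *
f=dict(np.load("w3.npz")); P=cloud(f)*1e3
m=(np.hypot(P[...,0]-590,P[...,1]-207)<50)&(abs(P[...,2]-41)<4); v,u=np.nonzero(m); w=onplane(f,np.c_[u,v],.041)*1e3
print("pot",cv2.minEnclosingCircle(w[:,:2].astype(np.float32)))
E
python3 d.py 602.5 48 35 76
```

```text
time: 9.18
ee_pos: [0.6008, 0.0466, 0.0311]
time: 9.85
ee_pos: [0.6029, 0.0483, 0.0347]
tool_rot: [0.382, 3.118, 0.0]
force: [-1.1, -1.2, 1.8]
grip_width: 0.314
grip_force: 30.0
pot ((590.2622680664062, 209.63412475585938), 35.028648376464844)
t 9.8 pos [0.6029 0.0483 0.0347] yang 76.0 tilt [ 0.  0. -1.] grip 0.314 F [-1.1 -1.2  1.8]
turn 0.000 then tool delta [ 0.0003 -0.0004 -0.0003]
```

To row units: 0.1153 rad is 0.0734.

```bash
python3 -m inch '[{"sz":-0.02},{"sz":-0.03},{"sz":-0.03},{"sz":-0.025,"yaw":0.0734},{"yaw":0.0734},{"yaw":0.0734},{"yaw":0.0734},{"yaw":0.0734}]' | head -1
python3 -m inch '[{"yaw":0.0734},{"yaw":0.0734},{"yaw":0.0734},{"yaw":0.0734},{"yaw":0.0734},{"yaw":0.0734},{"yaw":0.0734},{}]'
python3 d.py 475.5 -165.5 130 -3.3
```

```text
time: 10.52
time: 11.18
ee_pos: [0.6026, 0.0482, 0.1391]
tool_rot: [-2.289, -2.151, 0.001]
force: [-0.3, 0.3, -2.9]
grip_width: 0.314
grip_force: 30.0
t 11.2 pos [0.6026 0.0482 0.1391] yang -3.6 tilt [-0.001  0.    -1.   ] grip 0.314 F [-0.3  0.3 -2.9]
turn -0.005 then tool delta [-0.2207 -0.1145  0.0092]
```

7 rows of (−0.0315, −0.0164), then a look with the wrist and side cameras.

```bash
python3 -m inch '[{"sx":-0.0315,"sy":-0.0164},{"sx":-0.0315,"sy":-0.0164},{"sx":-0.0315,"sy":-0.0164},{"sx":-0.0315,"sy":-0.0164},{"sx":-0.0315,"sy":-0.0164},{"sx":-0.0315,"sy":-0.0164},{"sx":-0.0315,"sy":-0.0164},{}]' | head -2
python3 -m inch '[{"sz":0.03},{"sz":0.01},{}]' | head -2
python3 - <<'E'
from h import *
f=grab("wrist"); g=grab("side"); cv2.imwrite("pics/s4.png",np.hstack([f["image"],cv2.copyMakeBorder(cv2.resize(g["image"][180:350,220:400],(240,227)),0,193,0,0,0)])); np.savez("w4.npz",**f)
P=cloud(f)*1e3; m=(np.hypot(P[...,0]-475,P[...,1]+175)<70)&(P[...,2]>45)&(P[...,2]<145)
hsv=cv2.cvtColor(f["image"],cv2.COLOR_BGR2HSV); m&=(abs(hsv[...,0].astype(int)-25)<7)&(hsv[...,1]>150)
q=P[m]; print(len(q),np.percentile(q,[1,50,99],axis=0).round(1))
E
python3 d.py 475.5 -165.5 42 -3.3
```

```text
time: 11.85
ee_pos: [0.4731, -0.1692, 0.1394]
time: 12.1
ee_pos: [0.4745, -0.1647, 0.0974]
6557 [[ 460.2 -174.7   69.5]
 [ 475.5 -146.2  120.3]
 [ 490.2 -129.4  124.7]]
t 12.2 pos [ 0.4758 -0.165   0.0994] yang -3.1 tilt [-0.001  0.001 -1.   ] grip 0.316 F [ 0.1  0.7 -2. ]
turn 0.003 then tool delta [-0.0006 -0.0002  0.0574]
```

View pics/s4.png

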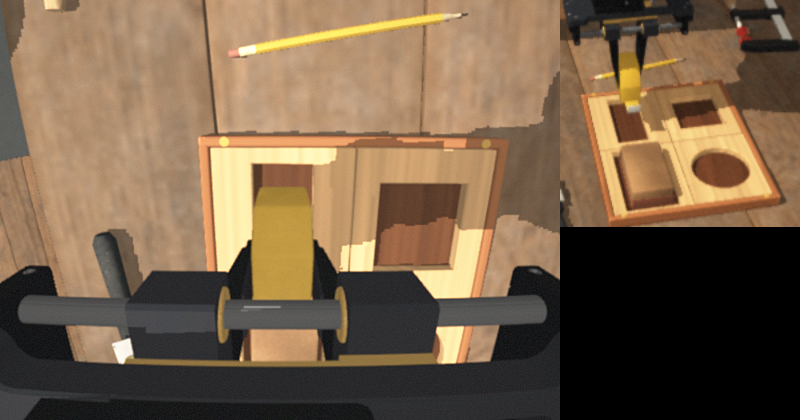

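The wrist view shows the narrow pocket's far rim from (253,164) to (313,164), with the held yellow case in line with it at columns 255–313. The square pocket is at (375..462, 183..267).

Run:
```python
from h import *
f=dict(np.load("w4.npz")); q=[(253,164),(313,164),(380,183),(462,183),(453,267),(374,264)]
print((onplane(f,q,.016)*1e3).round(1)); print((onplane(f,q,.006)*1e3).round(1))
P=cloud(f)*1e3
for uv in [(258,250),(310,250),(283,192),(283,230),(283,170)]: print(uv,P[uv[1],uv[0]].round(1))
```

```text
[[ 454.1 -122.1   16. ]
 [ 500.  -124.6   16. ]
 [ 552.  -142.2   16. ]
 [ 618.3 -145.5   16. ]
 [ 618.  -219.1   16. ]
 [ 549.1 -211.7   16. ]]
[[ 453.1 -123.6    6. ]
 [ 500.8 -126.2    6. ]
 [ 554.9 -144.5    6. ]
 [ 623.8 -147.9    6. ]
 [ 623.5 -224.4    6. ]
 [ 551.8 -216.8    6. ]]
(258, 250) [ 464.  -147.5  122.5]
(310, 250) [ 488.8 -149.2  121.5]
(283, 192) [ 476.8 -130.1   79.6]
(283, 230) [ 476.3 -140.2  116.3]
(283, 170) [ 476.7 -130.     4.6]
```

```bash
python3 -m inch '[{"sx":-0.0025,"sz":0.01},{"sz":0.02},{"sz":0.02},{"sz":0.007},{"sz":0.001},{}]'
python3 -m inch '[{},{},{},{},{"sz":-0.02},{"sz":-0.03},{"sz":-0.03},{"sz":-0.02}]' 0.6
python3 d.py 437 197 130 80
```

```text
time: 12.7
ee_pos: [0.4758, -0.1679, 0.0415]
tool_rot: [-2.283, -2.158, -0.0]
force: [-0.2, 0.2, -2.1]
grip_width: 0.314
grip_force: 30.0
time: 13.37
ee_pos: [0.4759, -0.1681, 0.1441]
tool_rot: [2.282, 2.156, 0.001]
force: [-0.6, 0.1, 0.1]
grip_width: 0.6
grip_force: 0.0
t 13.4 pos [ 0.4759 -0.1681  0.1441] yang -3.3 tilt [ 0.002 -0.001 -1.   ] grip 0.600 F [-0.6  0.1  0.1]
turn -1.453 then tool delta [0.1017 0.3528 0.0137]
```

To row units: -0.1211 rad is -0.0771.

```bash
python3 -m inch '[{"yaw":-0.0771},{"yaw":-0.0771},{"yaw":-0.0771},{"yaw":-0.0771},{"yaw":-0.0771},{"yaw":-0.0771},{"yaw":-0.0771},{"yaw":-0.0771}]' 0.9 | head -1
python3 -m inch '[{"yaw":-0.0771},{"yaw":-0.0771},{"yaw":-0.0771},{"yaw":-0.0771},{"sx":0.0102,"sy":0.0353},{"sx":0.0102,"sy":0.0353},{"sx":0.0102,"sy":0.0353},{"sx":0.0102,"sy":0.0353}]' | head -1
python3 -m inch '[{"sx":0.0102,"sy":0.0353},{"sx":0.0102,"sy":0.0353},{"sx":0.0102,"sy":0.0353},{"sx":0.0102,"sy":0.0353},{"sx":0.0102,"sy":0.0353},{"sx":0.0102,"sy":0.0353,"sz":0.01},{},{}]' | head -1
python3 - <<'E'
from h import *
f=grab("wrist"); np.savez("w5.npz",**f); g=grab("side"); cv2.imwrite("pics/s5.png",np.hstack([f["image"],cv2.copyMakeBorder(cv2.resize(g["image"][180:350,220:400],(240,227)),0,193,0,0,0)]))
P=cloud(f)*1e3; m=(np.hypot(P[...,0]-437,P[...,1]-197)<60)&(abs(P[...,2]-45)<3.5); v,u=np.nonzero(m); w=onplane(f,np.c_[u,v],.045)*1e3
print(cv2.minAreaRect(w[:,:2].astype(np.float32)))
E
python3 d.py 437 197 19 80
```

```text
time: 14.03
time: 14.7
time: 15.37
((435.7308654785156, 198.80201721191406), (54.52153778076172, 59.741905212402344), 80.16212463378906)
t 15.5 pos [0.4364 0.197  0.1317] yang 80.0 tilt [ 0. -0. -1.] grip 0.901 F [-0.1  0.5  1. ]
turn 0.000 then tool delta [-6.000e-04  1.000e-04  1.127e-01]
```

View pics/s5.png

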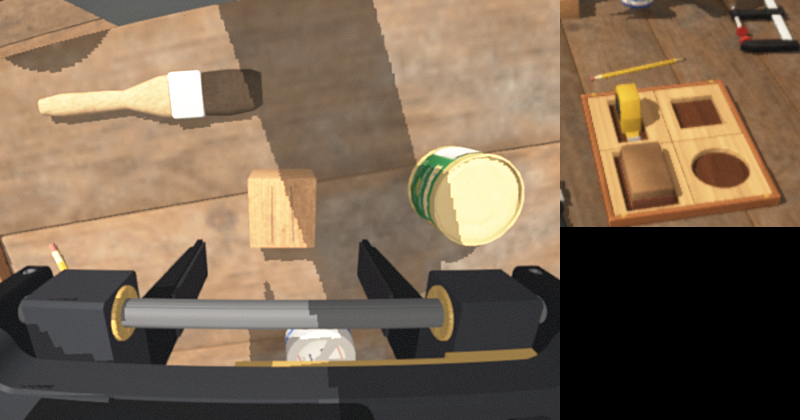

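The tape measure stands in its pocket (inset at about (628,110)). The packing block, at (282,208), is aligned with the fingers, and the tin is clear at (470,197).

```bash
python3 -m inch '[{"sy":0.0015,"sz":0.02},{"sz":0.03},{"sz":0.03},{"sz":0.02},{"sz":0.0115},{}]' | head -2
python3 -m inch '[{},{},{},{},{},{}]' 0.0
python3 d.py 437 198 19 80
```

```text
time: 15.97
ee_pos: [0.4363, 0.1972, 0.0183]
time: 16.47
ee_pos: [0.4369, 0.1989, 0.0206]
tool_rot: [0.274, 3.129, 0.001]
force: [-0.6, -1.3, 6.7]
grip_width: 0.578
grip_force: 30.0
t 16.5 pos [0.4369 0.1989 0.0206] yang 80.0 tilt [ 0.001  0.    -1.   ] grip 0.578 F [-0.6 -1.3  6.7]
turn 0.000 then tool delta [-0.0003 -0.0009  0.0016]
```

The manual's scale: turns go in shares of 90 degrees. Converting my numbers, 0.1211 rad is 0.0771.

```bash
python3 -m inch '[{"sz":-0.02},{"sz":-0.03},{"sz":-0.03},{"sz":-0.03,"yaw":0.0771},{"yaw":0.0771},{"yaw":0.0771},{"yaw":0.0771},{"yaw":0.0771}]' | head -1
python3 -m inch '[{"yaw":0.0771},{"yaw":0.0771},{"yaw":0.0771},{"yaw":0.0771},{"yaw":0.0771},{"yaw":0.0771},{"yaw":0.0771},{}]'
python3 d.py 585 -183.5 130 -3.3
```

```text
time: 17.13
time: 17.8
ee_pos: [0.4364, 0.1989, 0.13]
tool_rot: [-2.29, -2.151, 0.0]
force: [0.8, 0.3, -2.6]
grip_width: 0.577
grip_force: 30.0
t 17.8 pos [0.4364 0.1989 0.13  ] yang -3.6 tilt [-0.  0. -1.] grip 0.577 F [ 0.8  0.3 -2.6]
turn -0.005 then tool delta [-0.3733  0.1703 -0.    ]
```

```bash
python3 -m inch '[{"sx":-0.0339,"sy":0.0155},{"sx":-0.0339,"sy":0.0155},{"sx":-0.0339,"sy":0.0155},{"sx":-0.0339,"sy":0.0155},{"sx":-0.0339,"sy":0.0155},{"sx":-0.0339,"sy":0.0155},{"sx":-0.0339,"sy":0.0155},{"sx":-0.0339,"sy":0.0155}]' | head -1
python3 -m inch '[{"sx":-0.0339,"sy":0.0155},{"sx":-0.0339,"sy":0.0155},{"sx":-0.0339,"sy":0.0155},{},{"sz":0.03},{},{}]' | head -1
python3 - <<'E'
from h import *
f=grab("wrist"); np.savez("w6.npz",**f); P=cloud(f)*1e3
m=(np.hypot(P[...,0]-585,P[...,1]+183)<50)&(P[...,2]>112)&(P[...,2]<132); q=P[m]; print(len(q),np.median(q[:,2]),cv2.minAreaRect(q[:,:2].astype(np.float32)))
E
python3 d.py 585 -183.5 27.5 -3.3
```

```text
time: 18.47
time: 19.05
10258 123.350269901642 ((585.5203247070312, -172.7854766845703), (42.54853820800781, 71.94691467285156), 87.16104125976562)
t 19.1 pos [ 0.5854 -0.1828  0.1001] yang -3.1 tilt [-0.001  0.001 -1.   ] grip 0.577 F [ 0.6  0.3 -0.5]
turn 0.003 then tool delta [-0.0008 -0.0003  0.0726]
```

```bash
python3 -m inch '[{"sx":-0.002,"sz":0.02},{"sz":0.03},{"sz":0.015},{"sz":0.006},{"sz":0.001},{}]'
python3 -m inch '[{},{},{},{"sz":-0.02},{"sz":-0.03},{"sz":-0.03},{"sz":-0.03},{}]' 0.8
python3 d.py 590 208.5 130 80
```

```text
time: 19.6
ee_pos: [0.5861, -0.185, 0.0291]
tool_rot: [2.282, 2.158, 0.001]
force: [-0.0, -0.6, -1.0]
grip_width: 0.576
grip_force: 30.0
time: 20.27
ee_pos: [0.5877, -0.186, 0.1443]
tool_rot: [2.277, 2.152, 0.006]
force: [0.4, -0.8, 0.4]
grip_width: 0.8
grip_force: 0.0
t 20.3 pos [ 0.5877 -0.186   0.1443] yang -3.3 tilt [ 0.008 -0.004 -1.   ] grip 0.800 F [ 0.4 -0.8  0.4]
turn -1.453 then tool delta [0.0663 0.3889 0.0129]
```

To row units: -0.1211 rad is -0.0771.

```bash
python3 -m inch '[{"yaw":-0.0771},{"yaw":-0.0771},{"yaw":-0.0771},{"yaw":-0.0771},{"yaw":-0.0771},{"yaw":-0.0771},{"yaw":-0.0771},{"yaw":-0.0771}]' 1.0 | head -1
python3 -m inch '[{"yaw":-0.0771},{"yaw":-0.0771},{"yaw":-0.0771},{"yaw":-0.0771},{"sx":0.006,"sy":0.0354},{"sx":0.006,"sy":0.0354},{"sx":0.006,"sy":0.0354},{"sx":0.006,"sy":0.0354}]' | head -1
python3 -m inch '[{"sx":0.006,"sy":0.0354},{"sx":0.006,"sy":0.0354},{"sx":0.006,"sy":0.0354},{"sx":0.006,"sy":0.0354},{"sx":0.006,"sy":0.0354},{"sx":0.006,"sy":0.0354},{"sx":0.006,"sy":0.0354},{}]' | head -1
python3 - <<'E'
from h import *
f=grab("wrist"); np.savez("w7.npz",**f); g=grab("side"); cv2.imwrite("pics/s7.png",np.hstack([f["image"],cv2.copyMakeBorder(cv2.resize(g["image"][180:350,220:400],(240,227)),0,193,0,0,0)]))
P=cloud(f)*1e3; m=(np.hypot(P[...,0]-590,P[...,1]-208)<50)&(abs(P[...,2]-41)<3.5); v,u=np.nonzero(m); w=onplane(f,np.c_[u,v],.041)*1e3
print(cv2.minEnclosingCircle(w[:,:2].astype(np.float32)))
E
python3 d.py 590 208.5 19 80
```

```text
time: 20.93
time: 21.6
time: 22.27
((589.7827758789062, 210.6738739013672), 33.89439392089844)
t 22.4 pos [0.5878 0.2111 0.138 ] yang 80.1 tilt [ 0.  0. -1.] grip 0.999 F [-0.2 -1.1  0.3]
turn 0.003 then tool delta [-0.0025 -0.0022  0.119 ]
```

View pics/s7.png

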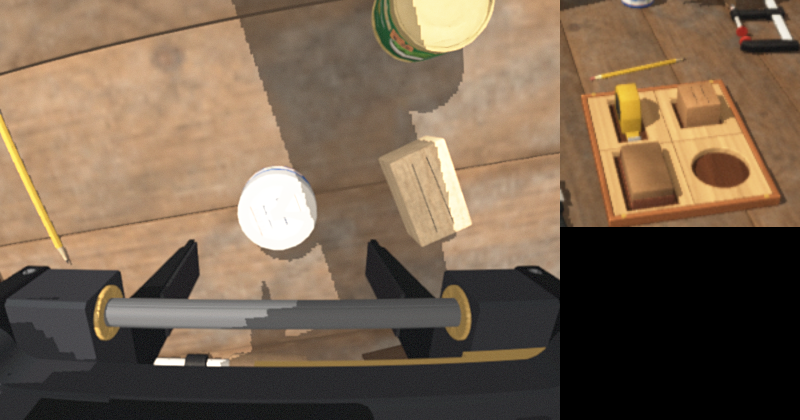

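The packing block is in the square pocket (inset at about (700,103)). The pot at (278,208) is centred between the fingers, and the offcut at (425,190) is clear.

```bash
python3 -m inch '[{"sx":-0.002,"sy":-0.001,"sz":0.02},{"sz":0.03},{"sz":0.03},{"sz":0.025},{"sz":0.0135},{}]' | head -2
python3 -m inch '[{},{},{},{},{}]' 0.0
python3 d.py 590 210 19 80
```

```text
time: 22.87
ee_pos: [0.5887, 0.2067, 0.0167]
time: 23.28
ee_pos: [0.5905, 0.2087, 0.0206]
tool_rot: [0.274, 3.128, 0.001]
force: [-1.5, -1.1, 6.0]
grip_width: 0.716
grip_force: 30.0
t 23.3 pos [0.5905 0.2087 0.0206] yang 80.0 tilt [ 0.002  0.001 -1.   ] grip 0.716 F [-1.5 -1.1  6. ]
turn -0.000 then tool delta [0.0007 0.0012 0.0016]
```

To row units: 0.1211 rad is 0.0771.

```bash
python3 -m inch '[{"sz":-0.02},{"sz":-0.03},{"sz":-0.03},{"sz":-0.03,"yaw":0.0771},{"yaw":0.0771},{"yaw":0.0771},{"yaw":0.0771},{"yaw":0.0771}]' | head -1
python3 -m inch '[{"yaw":0.0771},{"yaw":0.0771},{"yaw":0.0771},{"yaw":0.0771},{"yaw":0.0771},{"yaw":0.0771},{"yaw":0.0771},{}]'
python3 d.py 577.5 -313 130 -3.3
```

```text
time: 23.95
time: 24.62
ee_pos: [0.5898, 0.2085, 0.1298]
tool_rot: [2.29, 2.151, 0.0]
force: [0.3, 0.5, -2.1]
grip_width: 0.716
grip_force: 30.0
t 24.6 pos [0.5898 0.2085 0.1298] yang -3.6 tilt [ 0.  0. -1.] grip 0.716 F [ 0.3  0.5 -2.1]
turn -0.005 then tool delta [-5.214e-01  1.770e-02 -3.000e-04]
```

```bash
python3 -m inch '[{"sx":-0.0372,"sy":0.0013},{"sx":-0.0372,"sy":0.0013},{"sx":-0.0372,"sy":0.0013},{"sx":-0.0372,"sy":0.0013},{"sx":-0.0372,"sy":0.0013},{"sx":-0.0372,"sy":0.0013},{"sx":-0.0372,"sy":0.0013},{"sx":-0.0372,"sy":0.0013}]' | head -1
python3 -m inch '[{"sx":-0.0372,"sy":0.0013},{"sx":-0.0372,"sy":0.0013},{"sx":-0.0372,"sy":0.0013},{"sx":-0.0372,"sy":0.0013},{"sx":-0.0372,"sy":0.0013},{"sx":-0.0372,"sy":0.0013},{"sz":0.03},{}]' | head -1
python3 - <<'E'
from h import *
f=grab("wrist"); np.savez("w8.npz",**f); P=cloud(f)*1e3
m=(np.hypot(P[...,0]-577,P[...,1]+313)<50)&(P[...,2]>105)&(P[...,2]<128); q=P[m]; print(len(q),np.median(q[:,2]),np.percentile(q,[1,99],axis=0))
E
python3 d.py 577.5 -313 27.5 -3.3
```

```text
time: 25.28
time: 25.95
11795 116.36888167889451 [[ 538.69786027 -326.22475612  106.19494977]
 [ 615.33576564 -278.93846429  126.2880248 ]]
t 26.0 pos [ 0.5769 -0.3122  0.0973] yang -3.2 tilt [-0.004  0.003 -1.   ] grip 0.718 F [ 0.1  1.1 -1.6]
turn 0.002 then tool delta [-0.001   0.001   0.0698]
```

```bash
python3 -m inch '[{"sz":0.02},{"sz":0.03},{"sz":0.015},{"sz":0.006},{"sz":0.001},{},{}]'
python3 d.py 577.5 -313 27.5 -3.3
```

```text
time: 26.58
ee_pos: [0.5792, -0.3124, 0.0291]
tool_rot: [2.281, 2.157, 0.001]
force: [0.2, -1.2, -1.1]
grip_width: 0.716
grip_force: 30.0
t 26.6 pos [ 0.5792 -0.3124  0.0291] yang -3.2 tilt [ 0.002 -0.001 -1.   ] grip 0.716 F [ 0.2 -1.2 -1.1]
turn 0.002 then tool delta [-0.0007 -0.0017  0.0016]
```

Now lower the last 1.5 mm, release, lift and move aside (+y) for a final look.

```bash
python3 -m inch '[{"sx":-0.0005,"sy":-0.0015,"sz":0.0015},{}]' | tail -4
python3 -m inch '[{},{},{},{"sz":-0.02},{"sz":-0.03},{"sz":-0.03},{"sz":-0.03},{}]' 0.9
python3 -m inch '[{"sx":0.035,"sz":-0.02},{"sx":0.035,"sz":-0.02},{"sx":0.035,"sz":-0.02},{"sx":0.035},{"sx":0.035},{"sx":0.035},{},{}]' | head -2
python3 - <<'E'
from h import *
g=grab("side"); s=grab("scene"); np.savez("side9.npz",**g); np.savez("scene9.npz",**s)
cv2.imwrite("pics/fin.png",np.hstack([cv2.resize(g["image"][130:350,200:400],(400,440)),cv2.resize(s["image"][160:330,270:470],(400,340))[:440] if 0 else cv2.copyMakeBorder(cv2.resize(s["image"][160:330,270:470],(400,340)),0,100,0,0,0)]))
E
python3 m.py >/dev/null; python3 -c "import m; m.run('9')"
```

```text
tool_rot: [2.283, 2.157, 0.0]
force: [-0.3, 0.1, -2.0]
grip_width: 0.72
grip_force: 30.0
time: 27.42
ee_pos: [0.5789, -0.3142, 0.1421]
tool_rot: [2.278, 2.152, 0.003]
force: [0.2, -0.8, -0.4]
grip_width: 0.904
grip_force: 0.0
time: 28.08
ee_pos: [0.589, -0.1016, 0.196]
scene bench -0.0012
4547 ztop 0.143 rect c [ 836.7 -136.5] size [ 63.4 129.4] ang 28.4 bgr [ 88 133 186]
313 ztop 0.145 rect c [ 948.8 -274.7] size [  2.2 248.3] ang 0.0 bgr [ 77 135 197]
1254 ztop 0.027 rect c [ 325.8 -300.8] size [23.9 51.9] ang 2.8 bgr [ 83  96 102]
8782 ztop 0.052 rect c [ 530.6 -240.4] size [199.1 157.4] ang 85.4 bgr [100 168 217]
226 ztop 0.021 rect c [775.4 -29. ] size [ 29.2 105.2] ang 75.4 bgr [38 50 71]
569 ztop 0.021 rect c [801.4 118.8] size [201.5 104.1] ang 81.4 bgr [ 76  93 114]
327 ztop 0.014 rect c [325.   94.3] size [192.9  37.8] ang 88.3 bgr [121 163 190]
181 ztop 0.146 rect c [948.5  63.2] size [81.9  2.9] ang 89.8 bgr [ 73 129 189]
2705 ztop 0.086 rect c [844. 390.] size [156.4 234.3] ang 5.9 bgr [ 47  77 118]
425 ztop 0.036 rect c [598.4 343.2] size [89.9 57.9] ang 15.4 bgr [131 1
[... 367 characters left out ...]
46 rect c [ 845.2 -156.9] size [ 47.5 122.1] ang 56.1 bgr [ 80 107 146]
230 ztop 0.149 rect c [909.7 -84. ] size [26.  83.9] ang 42.9 bgr [ 69  92 125]
988 ztop 0.021 rect c [799.2  88.8] size [271.2 102.7] ang 79.3 bgr [59 65 74]
340 ztop 0.015 rect c [324.  92.] size [190.   37.4] ang 82.9 bgr [109 143 169]
146 ztop 0.023 rect c [768.2 165.4] size [85. 17.] ang 80.1 bgr [52 74 98]
1175 ztop 0.088 rect c [879.8 387.4] size [ 93.8 223.9] ang 7.7 bgr [35 53 81]
344 ztop 0.086 rect c [784.6 315.5] size [15.7 45.5] ang 8.2 bgr [39 59 85]
460 ztop 0.037 rect c [598.7 341.6] size [84.1 58.2] ang 14.5 bgr [125 173 203]
629 ztop 0.057 rect c [447.7 350.1] size [79.7 70.5] ang 79.5 bgr [ 88 144 147]
```

View pics/fin.png

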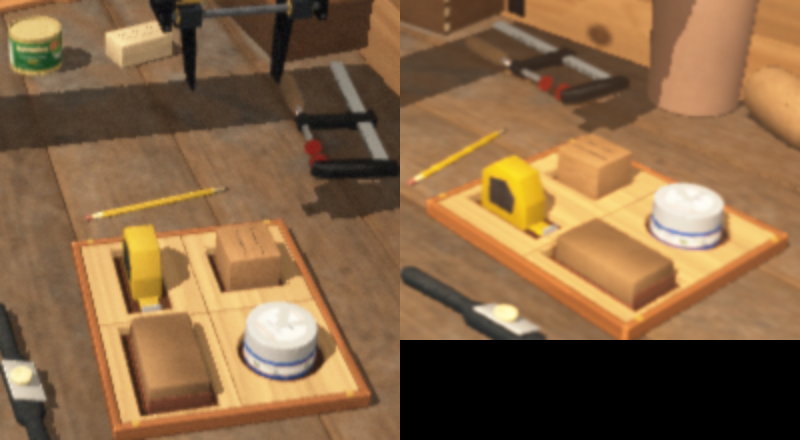

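Both views show all four items in their pockets, with the tin and offcut unmoved. I'll check the top heights before handing in.

Run:
```python
from h import *
ok=True
for n in("scene","side"):
    f=dict(np.load(n+"9.npz")); P=cloud(f)*1e3
    for k,(x,y,z) in dict(sand=(467,-308,36),tape=(476,-165,68),pack=(585,-184,51),pot=(577,-313,47)).items():
        q=P[np.hypot(P[...,0]-x,P[...,1]-y)<13]; t=np.percentile(q[:,2],70 if k!="tape" else 90); print(n,k,t.round(1),z); ok&=abs(t-z)<4
print(ok)
if ok: print(job.close_job())
```

```text
scene sand 36.3 36
scene tape 66.2 68
scene pack 466.4 51
scene pot 47.0 47
side sand 36.1 36
side tape 67.1 68
side pack 464.0 51
side pot 47.5 47
False
```

Run:
```python
from h import *
ok=True
for n in("scene","side"):
    P=cloud(dict(np.load(n+"9.npz")))*1e3
    q=P[(np.hypot(P[...,0]-585,P[...,1]+184)<13)&(P[...,2]<90)]; t=np.percentile(q[:,2],70); print(t); ok&=abs(t-51)<4
if ok: print(job.close_job())
```

```text
50.082559831425534
51.17666376225429
the job is handed in; nothing more can be done
None
```

The job is handed in: all four kit items stand upright and flat in their own pockets, placed in the order asked, with the tin and offcut left where they were, in about 28 s of robot time.

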